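# Make up two dumpling-station kits

## Task

Make up the two station trays. In the wide tray lay the rolling pin along the narrow trough and stand the largest ring cutter upright in the broad compartment beside it; in the small tray stand the shaker upright in the large cell and the smallest ring cutter upright in the small cell, everything flat on the tray floor and let go. Set things down rather than dropping them, and leave the middle-sized cutter, the scale and the bowl as they are.

Things in the scene. Friction and masses are not known exactly. Their poses are not given: they have to be found in the camera images.
- rolling_pin: Plain wooden dowel rolling pin with tapered ends, lying on the table: 180 mm long, 34 mm diameter (the last 22 mm of each end taper to 22 mm); about 130 g; it lies still but rolls if pushed. Origin: its middle, on the axis, 17 mm above what it lies on; x along the pin (y and z turn with it as it rolls).
- large_cutter: Thin steel ring cutter for pastry, open at both ends, standing on end: 60 mm outer diameter, 45 mm high, wall 3 mm, with a thin bead (under 2 mm) round the top edge; weighs about 90 g. The largest of three like cutters. Origin: centre of the lower edge; z up along the ring's axis.
- middle_cutter: Thin steel ring cutter for pastry, open at both ends, standing on end: 46 mm outer diameter, 45 mm high, wall 3 mm, with a thin bead (under 2 mm) round the top edge; weighs about 70 g. The middle-sized of three like cutters. Origin: centre of the lower edge; z up along the ring's axis. Not wanted: it stays where it is.
- small_cutter: Thin steel ring cutter for pastry, open at both ends, standing on end: 32 mm outer diameter, 45 mm high, wall 3 mm, with a thin bead (under 2 mm) round the top edge; weighs about 50 g. The smallest of three like cutters. Origin: centre of the lower edge; z up along the ring's axis.
- shaker: Metal shaker with a perforated domed cap, standing upright: 54 mm diameter (cap 55 mm), 90 mm high, about 220 g. Origin: centre of its underside; z up.
- wide_tray: The wide tray, steel, fixed to the table: 210 mm (x) by 149 mm (y) outside, only 10 mm high, floor, rim and divider 3 mm thick (floor at z = 3 mm). A divider along x makes two compartments, each 204 mm long inside: the trough for the rolling pin, 56 mm wide, centred at y = +43.5 mm, and the broad compartment, 84 mm wide, centred at y = -29.5 mm. Origin: centre of the underside; x along the tray's length, z up. It may be on either side of the table.
- small_tray: The small tray, steel, fixed to the table: 141 mm (x) by 84 mm (y) outside, only 10 mm high, floor, rim and divider 3 mm thick (floor at z = 3 mm). A divider across it makes two cells: the large cell, 78 by 78 mm inside, centred at x = +28.5 mm, and the small cell, 54 mm (x) by 78 mm (y) inside, centred at x = -40.5 mm. Origin: centre of the underside; x along the tray's length, z up. It may be on either side of the table.
- scale: Round kitchen scale, loose, bystander: grey base with a flat steel platform 140 mm across and 41 mm high, a low display on its far side; about 190 mm long over all. Origin: centre of the underside below the platform.
- bowl: Steel mixing bowl, loose, bystander: 120 mm across the rim, 55 mm high. Origin: centre of its underside.

How it is judged:
At the end, for the whole second after the job is handed in: Pin on the trough floor (13 mm across, 14 mm along, 0.15 rad), largest cutter in the broad compartment, shaker in the large cell, smallest cutter in the small cell, each inside the walls, on the floor (3 mm), upright (0.1 rad), at rest; middle cutter within 15 mm of its start (x of rolling_pin in the frame of wide_tray between -0.014 and 0.014 m and y of rolling_pin in the frame of wide_tray between 0.0305 and 0.0565 m and z of rolling_pin in the frame of wide_tray between 0.015 and 0.024 m and angle between the x axis of rolling_pin and the x axis of wide_tray, either way round below 0.15 rad and x of large_cutter in the frame of wide_tray between -0.074 and 0.074 m and y of large_cutter in the frame of wide_tray between -0.043 and -0.016 m and z of large_cutter in the frame of wide_tray between 0 and 0.006 m and x of shaker in the frame of small_tray between 0.0155 and 0.042 m and y of shaker in the frame of small_tray between -0.0135 and 0.0135 m and z of shaker in the frame of small_tray between 0 and 0.006 m and x of small_cutter in the frame of small_tray between -0.053 and -0.028 m and y of small_cutter in the frame of small_tray between -0.0245 and 0.0245 m and z of small_cutter in the frame of small_tray between 0 and 0.006 m and angle between each of large_cutter, small_cutter, shaker, middle_cutter's own z axis and vertical below 0.1 rad and linear speed of each of rolling_pin, large_cutter, small_cutter, shaker below 0.02 m/s and angular speed of each of rolling_pin, large_cutter, small_cutter, shaker below 0.3 rad/s and distance of middle_cutter from where it was at the start of the episode below 0.015 m); the robot touches nothing.
It fails at once if the middle-sized cutter is picked up, pushed away or tipped (moved more than 15 mm) (distance of middle_cutter from where it was at the start of the episode above 0.015 m).
It fails at once if the scale is pushed (more than 15 mm) (distance of scale from where it was at the start of the episode above 0.015 m).
It fails at once if the steel bowl is pushed (more than 15 mm) (distance of bowl from where it was at the start of the episode above 0.015 m).
It fails at once if one of the four kit things is dropped (falls free at more than 0.7 m/s, about 25 mm) ((linear speed of rolling_pin above 0.7 m/s and contact force between rolling_pin and the fingers below 0.05 N) or (linear speed of large_cutter above 0.7 m/s and contact force between large_cutter and the fingers below 0.05 N) or (linear speed of small_cutter above 0.7 m/s and contact force between small_cutter and the fingers below 0.05 N) or (linear speed of shaker above 0.7 m/s and contact force between shaker and the fingers below 0.05 N)).
It also fails if it takes over 112 s, if anything falls off the work surface, if the arm or the gripper's body presses on something with over 40 N, if the wrist force passes 120 N, or if a joint passes its speed limit or range.

## Robot

A 6-joint arm with a two-finger parallel gripper is mounted at the origin on the work surface. World frame = base frame: x ahead of the robot, y to its left, z up, the work surface at z = 0. Lengths are in m, angles in rad, forces in N, time in s.
With the tool pointing down it reaches from about 0.275 to 0.825 m from the base axis. Payload 4.9 kg.
Tool frame: the origin (TCP) lies midway between the tips of the shut fingers; the grasp point (between the pads) lies 19 mm behind it (bot.grip_depth is the distance from the TCP to the grasp point, in m); y points along the fingers, x is the direction in which the jaws open and shut, and the axes are right-handed (so a half turn about y gives the same grasp; the last joint's range is limited). The gripper opens to 85 mm and grips with 20 to 120 N. Pads are 22 mm wide; open, the fingers measure 114 mm over their backs; the gripper's body (76 mm by 85 mm) begins 54 mm behind the grasp point. The pads swing forward as they close: fully open they stand 13 mm farther back than shut.
Start: joints at [1.074, 0.326, -0.193, 1.052, 0, 1.437], TCP at [0.195, 0.514, 0.231] pointing down, gripper open.
Joint ranges: [-2.65, 2.65], [-0.97, 1.79], [-1.3, 1.35], [-1.93, 2.1], [-1.47, 1.37], [-3.14, 3.14]. Speed limits (rad/s): [2.57, 2.57, 3.14, 3.14, 3.14, 3.14].

## Interface

Orientations are given as a unit quaternion [w, x, y, z].
In Python, from cell import bot gives the robot as it stands. Calls block until the motion is done:
- bot.move_pose(position, orientation): joint-space move of the TCP to a pose.
- bot.move_linear(position, speed=0.15, rotation=None, until_force=None): straight line of the TCP; rotation=None keeps the orientation; speed is the mean speed in m/s. With until_force (N) it stops when the force on the tool has changed by that much, and returns True; else False.
- bot.goto_joints(angles): joint-space move.
- bot.set_gripper(opening, grasp_force=None): opening from 0.0 (shut) to 1.0 (fully open); grasp_force is the grip in N (None keeps the last); returns when the fingers have stopped.
- bot.wait(seconds).
- bot.solve_ik(position, orientation): joint angles nearest the present ones, or None.
- bot.camera(name): name is "side" or "top" or "wrist"; returns the picture (400x640x3 uint8, red, green, blue); there is no depth.
- bot.calibration(name): a dict with "mtx" (3x3 intrinsics, pixels), "k1" (the pictures are not rectified: a ray, as slopes to the right and down, at radius r is drawn at 1 + k1 r^2 times it, then the intrinsics apply), "extrinsics" (4x4, takes a point from world to camera coordinates); the wrist camera has in their place "hand_eye" (4x4, takes a point from camera to tool coordinates, whose origin is the TCP and whose axes are the tool frame's). Camera axes: x right, y down, z forward; pixel columns grow to the right and rows downward; lengths in m; the calibration is good to about 2 mm. A picture is of the moment at which its call begins: read the wrist's pose just before it. calibration takes no time and is no camera call.
A pose or a line that the arm cannot do raises bot.PlanningError and nothing moves.
- bot.close_job(): hands the job in, once; it reports no verdict.
Trained networks look in the newest picture that a camera, given by its name, has taken for a name from the list of things; names that differ only in an ending like _2 or _b are one class to them, and where a whole thing is asked for, a point or a joint stands for the part that bears it (a point fixed in the world has none). Each returns a list of dicts, best first, with "confidence" (0 to 1); they miss things now and then, are a little off and sometimes report something else, mostly with a low value. They report only what shows in the picture. A call takes as long as a camera call.
- bot.search_frame(camera, thing): "bbox" ([left, top, width, height] in pixels, round what is visible of it).
Readings, each from a call of its own:
- bot.read_clock(): time.
- bot.read_joint_positions(): joint angles.
- bot.read_joint_vel(): joint speeds.
- bot.read_joint_efforts(): joint torques, N m.
- bot.read_position(): TCP position.
- bot.read_tool_rot(): TCP orientation.
- bot.read_ft_force(): force on the tool from outside, world axes, zero at the start.
- bot.read_moment(): the same for the moment, N m.
- bot.read_gripper_width(): opening from 0.0 (shut) to 1.0 (fully open).
Only numpy, scipy, OpenCV 4.12 (cv2) and the standard library are available. Lean on these libraries where they do the work, as an engineer would, in place of code of your own. Each camera call takes 0.05 s, during which the arm holds its last target.

## Working session

There is one attempt and no reset: what is moved stays moved. The work goes in short steps, each a Python script; the robot and the scene stay as the last script left them, time stands still between calls to the robot, and variables do not carry over. Pictures are saved under pics/ and viewed, and the job is handed in when it is done.

```bash
ls; mkdir -p pics; python3 - <<'E'
from cell import bot
import cv2, numpy as np
np.set_printoptions(precision=4,suppress=True)
print(bot.read_clock())
for n in ["side","top","wrist"]:
    im=bot.camera(n); cv2.imwrite(f"pics/{n}0.png",im[:,:,::-1])
    c=bot.calibration(n); print(n,{k:np.array(v).tolist() for k,v in c.items()})
    for t in ["rolling_pin","large_cutter","middle_cutter","small_cutter","shaker","wide_tray","small_tray","scale","bowl"]:
        r=bot.search_frame(n,t); print(t,[(np.round(d["bbox"]).tolist(),round(d["confidence"],2)) for d in r[:4]])
print(bot.read_clock(), bot.read_tool_rot())
E
```

```text
pics
0.0
side {'mtx': [[466.08505742171224, 0.0, 320.19515395981], [0.0, 466.08505742171224, 199.20428453105217], [0.0, 0.0, 1.0]], 'k1': -0.07283265222823147, 'extrinsics': [[0.973765203365435, -0.2268618064838599, 0.01774963305401767, -0.5707430759215162], [-0.14667664697531235, -0.685388929884251, -0.7132516919182178, 0.13775204877646366], [0.17397496931096776, 0.6919362221700786, -0.7006832197949706, 0.9544736722078808], [0.0, 0.0, 0.0, 1.0]]}
rolling_pin [([285.0, 211.0, 84.0, 24.0], 0.7)]
large_cutter [([246.0, 182.0, 26.0, 32.0], 0.84)]
middle_cutter [([316.0, 142.0, 22.0, 26.0], 0.85)]
small_cutter [([262.0, 232.0, 14.0, 24.0], 0.89)]
shaker [([366.0, 246.0, 28.0, 45.0], 0.62), ([305.0, 94.0, 39.0, 35.0], 0.37)]
wide_tray [([207.0, 303.0, 135.0, 96.0], 0.92)]
small_tray [([213.0, 136.0, 54.0, 26.0], 0.91)]
scale [([370.0, 182.0, 80.0, 58.0], 0.57)]
bowl [([305.0, 97.0, 41.0, 33.0], 0.86)]
top {'mtx': [[491.29223188310556, 0.0, 315.0267714613516], [0.0, 491.29223188310556, 199.99683898827786], [0.0, 0.0, 1.0]], 'k1': -0.07185006170977588, 'extrinsics': [[-0.015597993824387058,
[... 633 characters left out ...]
19.0], 0.54)]
bowl [([178.0, 152.0, 44.0, 39.0], 0.75)]
wrist {'mtx': [[317.0037915087954, 0.0, 318.3824392193414], [0.0, 317.0037915087954, 199.74549559714075], [0.0, 0.0, 1.0]], 'k1': 0.0116575875827257, 'hand_eye': [[0.9999995796492421, 0.00022232523589140856, 0.0008895351754437592, 0.0008235065802489894], [-0.000787946702208435, -0.28773373393395757, 0.9577101218512922, -0.14184085772271288], [0.00046887240625220696, -0.9577104201834248, -0.287733437804428, 0.07392038519505137], [0.0, 0.0, 0.0, 1.0]]}
rolling_pin []
large_cutter []
middle_cutter []
small_cutter []
shaker []
wide_tray []
small_tray [([210.0, 328.0, 58.0, 42.0], 0.59)]
scale []
bowl []
1.5 [ 0.582  -0.582  -0.4016  0.4016]
```

View pics/top0.png

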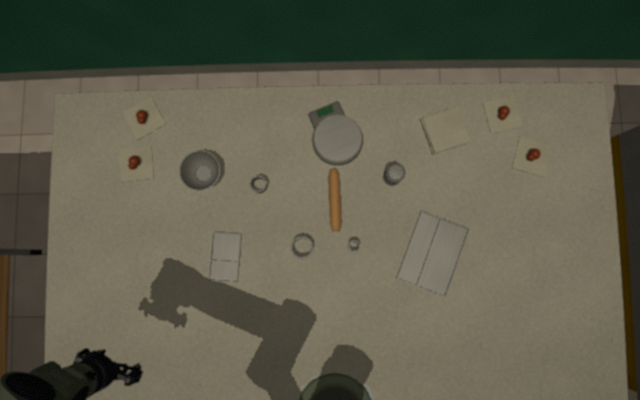

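View pics/side0.png

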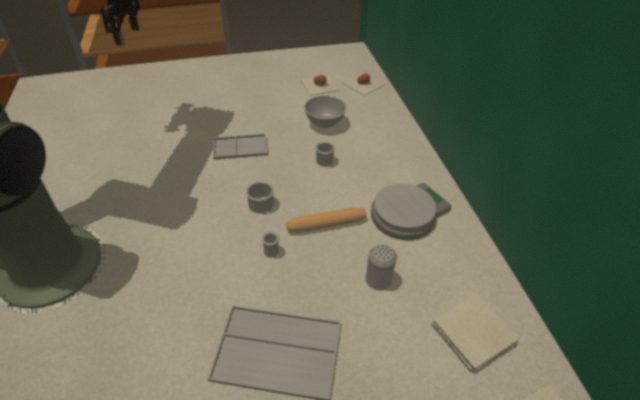

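View pics/wrist0.png

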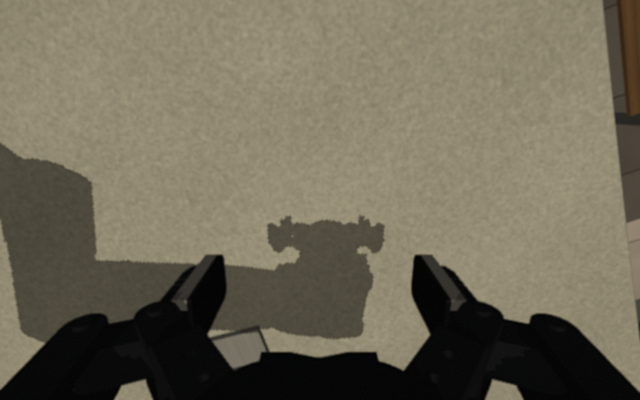

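```bash
cat > h.py <<'E'
from cell import bot
import cv2, numpy as np, json
from scipy.spatial.transform import Rotation as R
np.set_printoptions(precision=4,suppress=True)
CAL={n:bot.calibration(n) for n in ["side","top","wrist"]}
def ext(n,pose=None):
    if n!="wrist": return np.array(CAL[n]["extrinsics"])
    p,q=pose; T=np.eye(4); T[:3,:3]=R.from_quat(q,scalar_first=True).as_matrix(); T[:3,3]=p
    return np.linalg.inv(T@np.array(CAL[n]["hand_eye"]))
def proj(n,P,E):
    c=CAL[n]; P=np.atleast_2d(P); X=P@E[:3,:3].T+E[:3,3]; s=X[:,:2]/X[:,2:]
    s=s*(1+c["k1"]*(s**2).sum(1,keepdims=True)); K=np.array(c["mtx"])
    return s*[K[0,0],K[1,1]]+[K[0,2],K[1,2]]
def unproj(n,px,z,E):
    c=CAL[n]; K=np.array(c["mtx"]); px=np.atleast_2d(np.array(px,float))
    d=(px-[K[0,2],K[1,2]])/[K[0,0],K[1,1]]; s=d.copy()
    for _ in range(20): s=d/(1+c["k1"]*(s**2).sum(1,keepdims=True))
    D=np.c_[s,np.ones(len(s))]@E[:3,:3]; C=-E[:3,:3].T@E[:3,3]
    return C+D*((z-C[2])/D[:,2])[:,None]
def shot(n,name):
    pose=(bot.read_position(),bot.read_tool_rot()); im=bot.camera(n)
    cv2.imwrite(f"pics/{name}.png",im[:,:,::-1])
    if n=="wrist": json.dump([list(map(float,a)) for a in pose],open(f"pics/{name}.json","w"))
    return im,ext(n,pose)
def crop(src,box,s,name):
    im=cv2.imread(f"pics/{src}.png"); x,y,w,h=box
    cv2.imwrite(f"pics/{name}.png",cv2.resize(im[y:y+h,x:x+w],None,fx=s,fy=s,interpolation=cv2.INTER_CUBIC))
E
python3 - <<'E'
from h import *
crop("top0",(190,150,300,150),2.66,"top0c")
Et,Es=ext("top"),ext("side")
for nm,px,z in [("mid",(260,183),.022),("large",(303,244),.022),("small",(354,243),.022),("pin",(335,200),.017),("pinA",(335,169),.011),("pinB",(335.5,231),.011),("shaker",(394,173),.045),("wt",(433,253),.01),("st",(226,257),.01),("scale",(338,139),.041),("bowl",(201,170),.03)]:
    print(nm,unproj("top",px,z,Et)[0])
for nm,px,z in [("large",(260,198),.022),("small",(271,244.5),.022),("pin",(327,220),.017),("shaker",(381,268),.045),("mid",(325,155),.022)]:
    print("side",nm,unproj("side",px,z,Es)[0])
E
```

```text
mid [0.65   0.2052 0.022 ]
large [0.4719 0.0828 0.022 ]
small [ 0.4724 -0.0626  0.022 ]
pin [ 0.5972 -0.0111  0.017 ]
pinA [ 0.689  -0.0131  0.011 ]
pinB [ 0.508  -0.0109  0.011 ]
shaker [ 0.6684 -0.1799  0.045 ]
wt [ 0.44   -0.2895  0.01  ]
st [0.4381 0.3061 0.01  ]
scale [ 0.7712 -0.0228  0.041 ]
bowl [0.6903 0.3764 0.03  ]
side large [0.4621 0.0833 0.022 ]
side small [ 0.4654 -0.0604  0.022 ]
side pin [ 0.5985 -0.0124  0.017 ]
side shaker [ 0.6646 -0.1848  0.045 ]
side mid [0.6461 0.2051 0.022 ]
```

View pics/top0c.png

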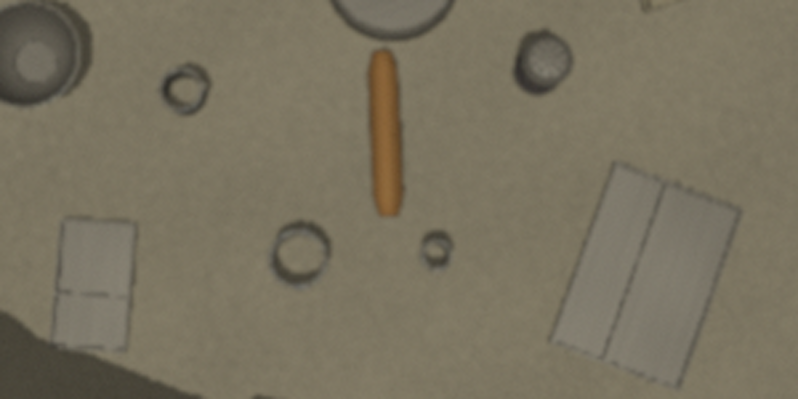

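```bash
cat >> h.py <<'E'
def quat(a):
    # jaws along (cos a, sin a), tool y down
    x=np.array([np.cos(a),np.sin(a),0]); y=np.array([0,0,-1.]); 
    return R.from_matrix(np.c_[x,y,np.cross(x,y)]).as_quat(scalar_first=True)
E
python3 - <<'E'
from h import *
M=R.from_quat(bot.read_tool_rot(),scalar_first=True).as_matrix(); print(M)
for p in [(0.45,0.2,0.3),(0.5,-0.2,0.3)]:
    for a in [-np.pi/2,np.pi/2]: 
        print(p,a,bot.solve_ik(p,quat(a)))
E
```

```text
[[ 0.3549 -0.     -0.9349]
 [ 0.9349  0.      0.3549]
 [ 0.     -1.      0.    ]]
(0.45, 0.2, 0.3) -1.5707963267948966 [ 0.2682  0.1802 -0.2099  1.1807  0.     -2.8734]
(0.45, 0.2, 0.3) 1.5707963267948966 [ 0.2682  0.1802 -0.2099  1.1807  0.      0.2682]
(0.5, -0.2, 0.3) -1.5707963267948966 [-0.5176  0.2689 -0.0955  1.2063  0.      2.624 ]
(0.5, -0.2, 0.3) 1.5707963267948966 [-0.5176  0.2689 -0.0955  1.2063  0.     -0.5176]
```

```bash
python3 - <<'E'
from h import *
T=["rolling_pin","large_cutter","middle_cutter","small_cutter","shaker","wide_tray","small_tray"]
for i,p in enumerate([(0.53,0.2,0.3),(0.56,-0.2,0.3)]):
    try: bot.move_pose(p,quat(np.pi/2))
    except Exception as e: print(repr(e)); break
    im,E=shot("wrist",f"w{i}")
    for t in T:
        r=bot.search_frame("wrist",t); print(t,[(np.round(d["bbox"]).tolist(),round(d["confidence"],2)) for d in r[:3]])
    print(bot.read_clock(),bot.read_position())
E
```

```text
rolling_pin [([151.0, 147.0, 37.0, 124.0], 0.7)]
large_cutter [([198.0, 83.0, 58.0, 53.0], 0.77)]
middle_cutter [([304.0, 220.0, 39.0, 48.0], 0.97), ([90.0, 94.0, 46.0, 31.0], 0.31)]
small_cutter [([88.0, 97.0, 46.0, 28.0], 0.94)]
shaker [([1.0, 234.0, 85.0, 61.0], 0.76)]
wide_tray [([2.0, 28.0, 6.0, 83.0], 0.73)]
small_tray [([362.0, 29.0, 85.0, 119.0], 0.75), ([399.0, 238.0, 88.0, 72.0], 0.32)]
3.6 [0.5298 0.2003 0.3   ]
rolling_pin [([437.0, 122.0, 37.0, 129.0], 0.8)]
large_cutter [([513.0, 55.0, 75.0, 57.0], 0.95)]
middle_cutter [([578.0, 204.0, 62.0, 45.0], 0.78)]
small_cutter [([414.0, 66.0, 37.0, 35.0], 0.64)]
shaker [([313.0, 214.0, 41.0, 56.0], 0.74)]
wide_tray [([168.0, 0.0, 165.0, 158.0], 0.85)]
small_tray []
5.4833 [ 0.5602 -0.1995  0.3001]
```

View pics/w0.png

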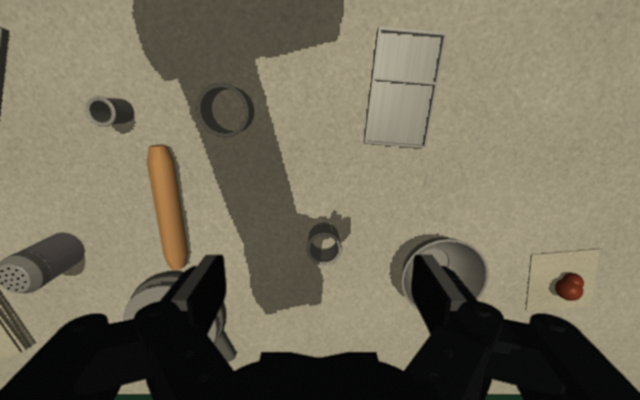

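View pics/w1.png

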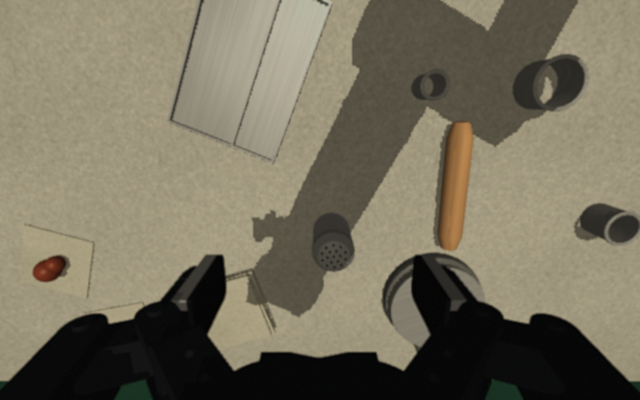

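```bash
python3 - <<'E'
from h import *
crop("w0",(350,20,110,140),4,"w0a")
crop("w1",(155,0,190,170),3.5,"w1a")
crop("w1",(400,40,200,230),2.5,"w1b")
E
```

```text
(no output)
```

View pics/w0a.png

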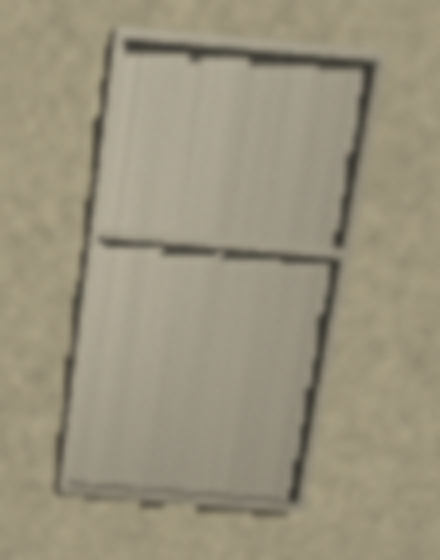

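View pics/w1a.png

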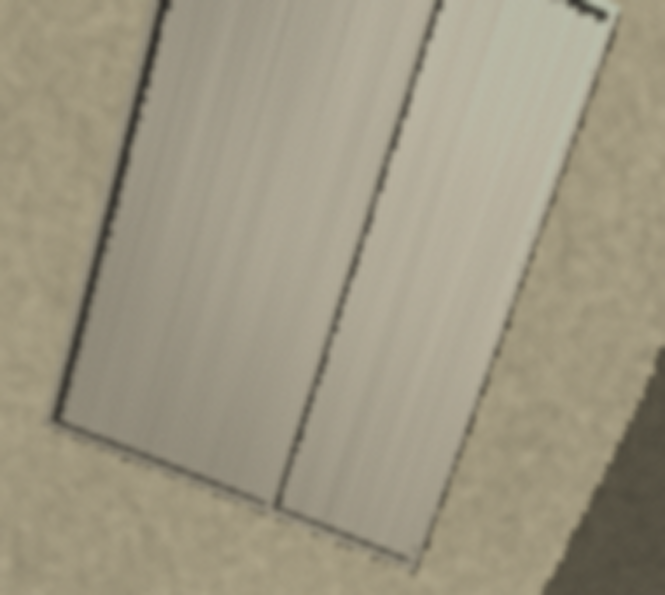

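View pics/w1b.png

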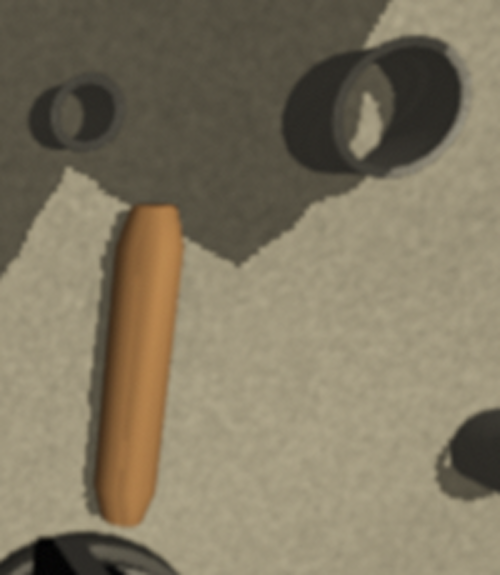

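```bash
cat > fit.py <<'E'
from h import *
from scipy.optimize import least_squares
def fit(cams,model,x0):
    # cams list of (n,E,px list, model pts) 
    def f(v):
        c,s=np.cos(v[2]),np.sin(v[2]); out=[]
        for n,E,px,m in cams:
            m=np.array(m,float); w=np.c_[v[0]+c*m[:,0]-s*m[:,1],v[1]+s*m[:,0]+c*m[:,1],m[:,2]]
            out.append((proj(n,w,E)-px).ravel())
        return np.concatenate(out)
    r=least_squares(f,x0); return r.x,r.fun.reshape(-1,2)
E
python3 - <<'E'
from fit import *
def EW(k): p=json.load(open(f"pics/{k}.json")); return ext("wrist",p)
E0,E1,Et=EW("w0"),EW("w1"),ext("top")
c=lambda x,y:[x*1e-3,y*1e-3,.010]
r=fit([("wrist",E0,[(378.75,27.5),(444,35),(365,143),(424.3,145.5)],[c(-70.5,-42),c(-70.5,42),c(70.5,-42),c(70.5,42)])],None,[.44,.3,0]); print("small w0",r)
tc=lambda L:[(190+a/2.66,150+b/2.66) for a,b in L]
r=fit([("top",Et,tc([(52,345),(126,350),(64,217),(136,222)]),[c(-70.5,42),c(-70.5,-42),c(70.5,42),c(70.5,-42)])],None,[.44,.3,0]); print("small top",r)
r=fit([("wrist",E1,[(332.1,2.3),(273.6,162.3),(170.7,120),(233.6,145.7)],[c(-105,74.5),c(105,74.5),c(105,-74.5),c(105,14)])],None,[.44,-.3,-.3]); print("wide w1",r)
r=fit([("top",Et,tc([(549,342),(615,163),(741,210),(679,386)]),[c(-105,74.5),c(105,74.5),c(105,-74.5),c(-105,-74.5)])],None,[.44,-.3,-.3]); print("wide top",r)
for k,E,px,z in [("L",E1,(559.6,82.4),.045),("L",E0,(226,109),.045),("S",E1,(435.2,84.8),.045),("S",E0,(102,111),.045),("pinA",E1,(463.2,122.8),.017),("pinB",E1,(448.8,250),.017),("pinA",E0,(161,146),.017),("pinB",E0,(177,270),.017),("shk",E1,(333.5,250),.086)]:
    print(k,unproj("wrist",px,z,E)[0])
E
```

```text
small w0 (array([ 0.4394,  0.3104, -0.0765]), array([[-1.2798, -0.4758],
       [ 1.7093, -2.2058],
       [-1.4191,  0.5875],
       [ 0.9398,  2.8923]]))
small top (array([ 0.4396,  0.3076, -0.0837]), array([[-0.5449,  0.2762],
       [ 0.5316,  0.5597],
       [-0.7896, -0.4877],
       [ 0.7899, -0.3708]]))
wide w1 (array([ 0.4387, -0.2872, -0.3813]), array([[ 1.9752, -1.4287],
       [ 1.2539,  0.6222],
       [-2.4484,  0.979 ],
       [-0.9511,  0.6235]]))
wide top (array([ 0.4393, -0.2895, -0.377 ]), array([[-0.1483,  0.0671],
       [-0.4669, -1.2254],
       [ 0.5837, -0.8548],
       [ 0.0425,  1.9496]]))
L [0.4624 0.0844 0.045 ]
L [0.4615 0.0911 0.045 ]
S [ 0.4647 -0.0602  0.045 ]
S [ 0.4645 -0.057   0.045 ]
pinA [ 0.5096 -0.009   0.017 ]
pinB [ 0.6912 -0.0057  0.017 ]
pinA [ 0.5094 -0.0066  0.017 ]
pinB [ 0.6933 -0.0087  0.017 ]
shk [ 0.6583 -0.1787  0.086 ]
```

```bash
cat > pp.py <<'E'
from fit import *
ST=(0.4395,0.309,-0.08); WT=(0.439,-0.2885,-0.379)
def inw(T,x,y): c,s=np.cos(T[2]),np.sin(T[2]); return np.array([T[0]+c*x-s*y,T[1]+s*x+c*y])
def st(tag): print(tag,"t",round(bot.read_clock(),2),"p",bot.read_position(),"w",round(bot.read_gripper_width(),3),"f",bot.read_ft_force())
def pick(xy,z,a,zh,force,opening=1.0):
    bot.set_gripper(opening)
    bot.move_pose([*xy,zh],quat(a)); st("hover")
    print("hit",bot.move_linear([*xy,z],speed=0.12,until_force=8)); st("down")
    bot.set_gripper(0.0,grasp_force=force); st("closed")
E
python3 - <<'E'
from pp import *
xy=(0.6005,-0.009)
pick(xy,0.0065,np.pi/2-0.005,0.12,40)
bot.move_linear([*xy,0.04],speed=0.08); st("lift")
shot("wrist","pinheld"); shot("side","pinheld_s")
E
```

```text
hover t 6.73 p [ 0.6016 -0.01    0.1211] w 0.997 f [ 0.0444 -1.1465  0.4315]
hit False
down t 7.83 p [ 0.6013 -0.0092  0.0073] w 1.003 f [ 0.5211  0.3013 -0.7216]
closed t 8.36 p [ 0.6009 -0.0092  0.0072] w 0.386 f [-1.0311 -0.4524  5.4203]
lift t 8.93 p [ 0.6007 -0.009   0.0403] w 0.384 f [ 1.1647 -0.3992 -0.9509]
```

View pics/pinheld.png

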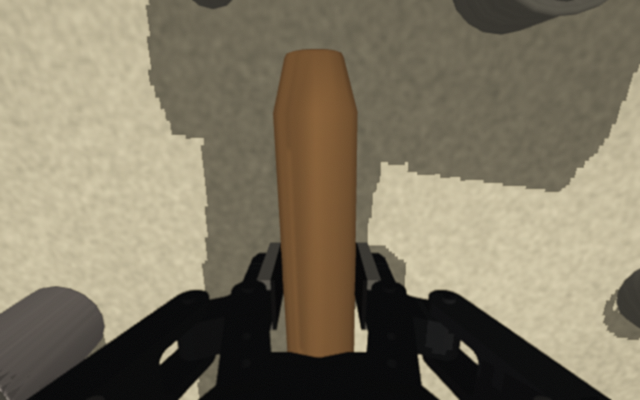

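View pics/pinheld_s.png

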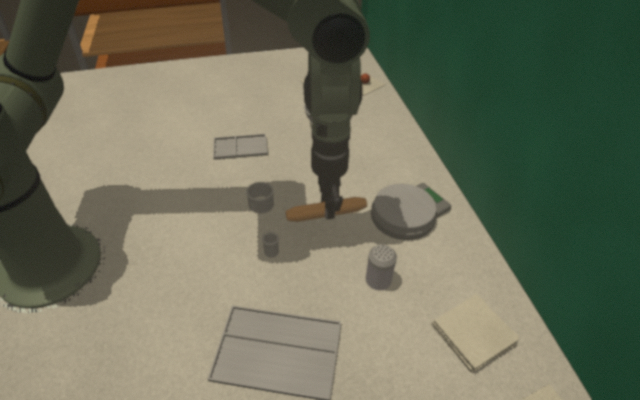

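```bash
python3 - <<'E'
from pp import *
E=ext("wrist",json.load(open("pics/pinheld.json")))
print(unproj("wrist",[(314,50),(312,62)],0.05,E), "tcp",bot.read_position())
# middle = end + 0.090
E
```

```text
[[ 0.5073 -0.0092  0.05  ]
 [ 0.5115 -0.01    0.05  ]] tcp [ 0.6    -0.0089  0.0395]
```

```bash
python3 - <<'E'
from pp import *
bot.move_linear([0.6,-0.009,0.15],speed=0.2)
xy=inw(WT,0,0.0435); a=np.pi/2+WT[2]; print(xy)
bot.move_pose([*xy,0.15],quat(a)); st("above")
bot.move_linear([*xy,0.04],speed=0.12); st("low")
shot("wrist","pinlow"); shot("top","pinlow_t"); shot("side","pinlow_s")
E
```

```text
[ 0.4551 -0.2481]
above t 10.81 p [ 0.4555 -0.2474  0.1496] w 0.39 f [-0.0217 -0.532  -0.5685]
low t 11.88 p [ 0.4557 -0.2484  0.0406] w 0.387 f [ 0.0993  0.7176 -1.8854]
```

View pics/pinlow.png

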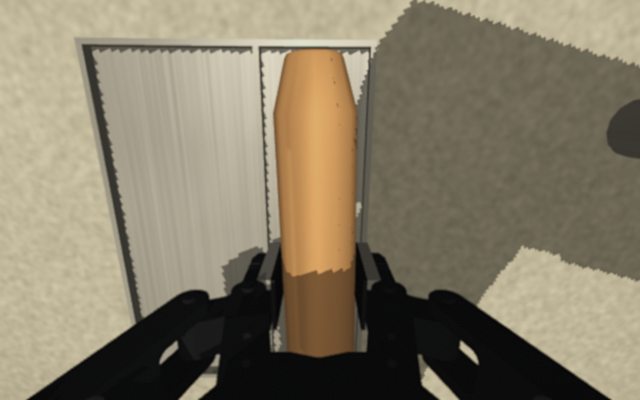

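View pics/pinlow_s.png

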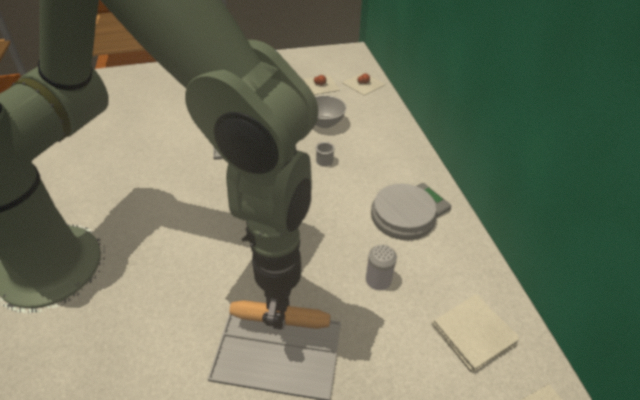

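```bash
python3 - <<'E'
from pp import *
E=ext("wrist",json.load(open("pics/pinlow.json"))); c=lambda x,y:[x*1e-3,y*1e-3,.010]
print(fit([("wrist",E,[(77,39),(255.5,44),(377,40)],[c(-105,-74.5),c(-105,14),c(-105,74.5)])],None,list(WT)))
xy=inw(WT,0,0.0435)
bot.move_linear([*xy,0.013],speed=0.08)
print("hit",bot.move_linear([*xy,0.007],speed=0.02,until_force=5)); st("down")
bot.wait(0.3); bot.set_gripper(0.6); st("open"); bot.wait(0.3)
p=bot.read_position(); bot.move_linear([p[0],p[1],0.15],speed=0.15); st("up")
bot.set_gripper(1.0); shot("wrist","pindone"); shot("side","pindone_s")
E
```

```text
(array([ 0.441 , -0.2896, -0.3784]), array([[-2.4101,  1.4908],
       [ 0.5145, -2.475 ],
       [ 1.9391,  1.5549]]))
hit True
down t 12.78 p [ 0.4558 -0.2486  0.0101] w 0.384 f [-0.3449 -0.1319  5.9171]
open t 13.4 p [ 0.4548 -0.2479  0.0089] w 0.598 f [-0.199   0.0118  0.3139]
up t 14.79 p [ 0.4543 -0.2475  0.1492] w 0.603 f [-0.2343 -0.4171  0.6212]
```

View pics/pindone.png

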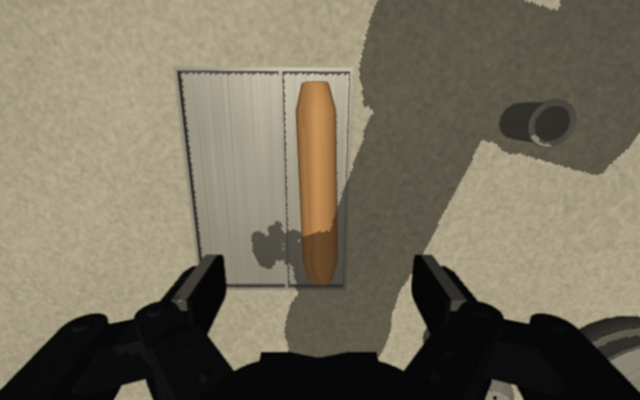

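```bash
python3 - <<'E'
from pp import *
E=ext("wrist",json.load(open("pics/pindone.json"))); c=lambda x,y:[x*1e-3,y*1e-3,.010]
v,r=fit([("wrist",E,[(178,69.5),(282,68.5),(351.5,68.5),(346,288),(286,288.5)],[c(-105,-74.5),c(-105,14),c(-105,74.5),c(105,74.5),c(105,14)])],None,list(WT)); print(v,r)
for px,z in [((316,82),.02),((316,82),.03),((319,285),.02),((319,285),.012)]:
    w=unproj("wrist",px,z,E)[0]; d=w[:2]-v[:2]; cc,s=np.cos(v[2]),np.sin(v[2]); print(z,w,[cc*d[0]+s*d[1],-s*d[0]+cc*d[1]])
E
```

```text
[ 0.4405 -0.2893 -0.3832] [[-4.5889 -2.4489]
 [-0.6336 -0.5948]
 [ 3.341  -0.2148]
 [ 1.0263  3.3624]
 [ 1.3576  2.657 ]]
0.02 [ 0.3696 -0.2148  0.02  ] [np.float64(-0.09363957131570912), np.float64(0.04259747846062313)]
0.03 [ 0.3702 -0.215   0.03  ] [np.float64(-0.09299425271519218), np.float64(0.042659955970300145)]
0.02 [ 0.5427 -0.2809  0.02  ] [np.float64(0.09163735261852035), np.float64(0.04597696409008472)]
0.012 [ 0.5473 -0.2827  0.012 ] [np.float64(0.09657684318113455), np.float64(0.04602649589621266)]
```

```bash
python3 - <<'E'
from pp import *
xy=(0.463,0.0865); a=-0.379
bot.set_gripper(1.0)
bot.move_pose([*xy,0.13],quat(a)); st("hover"); shot("wrist","Lhov")
print("hit",bot.move_linear([*xy,0.003],speed=0.1,until_force=6)); st("down")
bot.set_gripper(0.0,grasp_force=40); st("closed")
bot.move_linear([*xy,0.05],speed=0.08); st("lift"); shot("wrist","Lheld"); shot("side","Lheld_s")
E
```

```text
hover t 17.48 p [0.4632 0.0862 0.13  ] w 0.998 f [-0.9193  1.1848  0.21  ]
hit False
down t 18.95 p [0.4635 0.0865 0.0035] w 0.999 f [ 0.2035 -0.1195 -0.1873]
closed t 19.31 p [0.4635 0.0865 0.0038] w 0.699 f [-0.993   0.1562  5.2654]
lift t 20.05 p [0.4627 0.0865 0.0498] w 0.703 f [-0.1055 -0.2836 -0.8637]
```

View pics/Lheld.png

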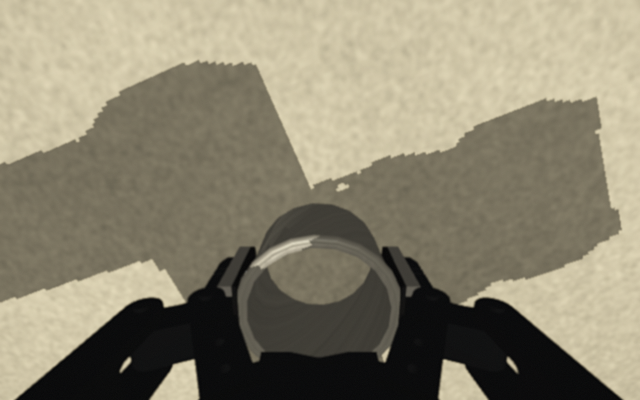

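View pics/Lheld_s.png

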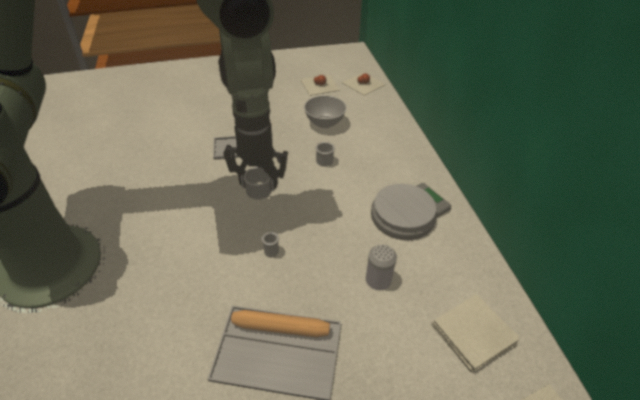

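```bash
python3 - <<'E'
from pp import *
P=json.load(open("pics/Lheld.json"));E=ext("wrist",P)
w=unproj("wrist",(319,236),.091,E)[0]; M=R.from_quat(P[1],scalar_first=True).as_matrix(); print("tool frame of near rim",M.T@(w-P[0]))
a=-0.379; xy=inw(WT,0,-0.0295); print(xy)
bot.move_linear([0.463,0.0865,0.12],speed=0.2)
bot.move_pose([*xy,0.12],quat(a)); st("above")
bot.move_linear([*xy,0.02],speed=0.12); st("low"); shot("wrist","Llow")
print("hit",bot.move_linear([*xy,0.002],speed=0.025,until_force=5)); st("down")
bot.wait(0.2); bot.set_gripper(0.85); st("open"); bot.wait(0.2)
p=bot.read_position(); bot.move_linear([p[0],p[1],0.15],speed=0.15); bot.set_gripper(1.0); st("up")
shot("wrist","Ldone"); shot("side","Ldone_s")
E
```

```text
tool frame of near rim [-0.0002 -0.0412  0.0311]
[ 0.4281 -0.3159]
above t 22.15 p [ 0.4282 -0.3147  0.1196] w 0.701 f [ 0.0947  0.4436 -1.484 ]
low t 23.13 p [ 0.4286 -0.3162  0.0206] w 0.699 f [ 0.7799 -0.0389 -1.071 ]
hit True
down t 23.73 p [ 0.4281 -0.3159  0.0068] w 0.703 f [-0.4096  1.0252  6.2699]
open t 24.22 p [ 0.4275 -0.3153  0.0061] w 0.85 f [ 0.2553 -0.4506  0.2931]
up t 25.82 p [ 0.4273 -0.3152  0.1494] w 1.003 f [-0.0553  0.4416 -0.1226]
```

View pics/Ldone.png

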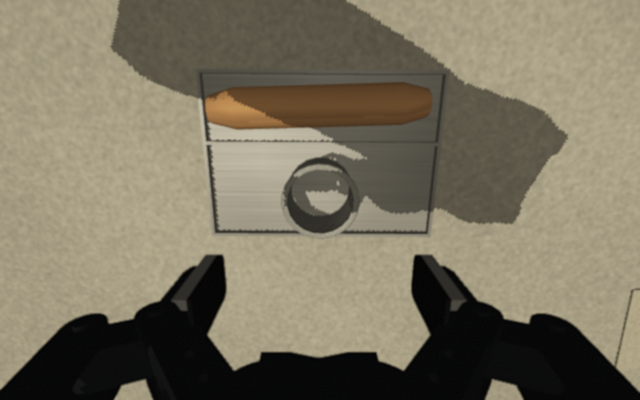

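View pics/Ldone_s.png

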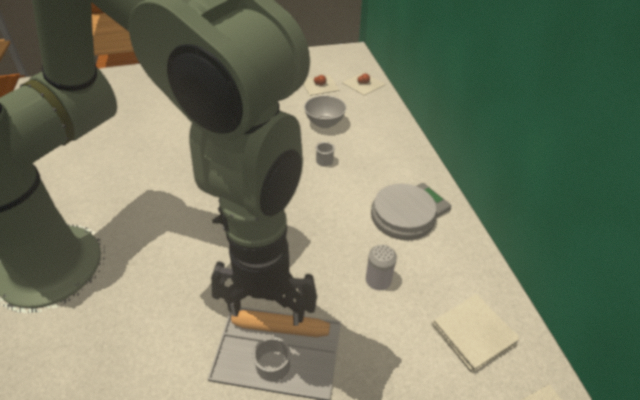

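```bash
python3 - <<'E'
from pp import *
E=ext("wrist",json.load(open("pics/Ldone.json"))); c=lambda x,y:[x*1e-3,y*1e-3,.010]
m=[c(-105,-74.5),c(105,-74.5),c(105,74.5),c(-105,74.5)]
v,r=fit([("wrist",E,[(215,235),(431,235),(444,73),(201,73)],m)],None,list(WT)); print(v,r.ravel())
for n,px,z in [("L",(319.5,197),.048),("pinA",(206,108),.02),("pinB",(433,101),.02)]:
    w=unproj("wrist",px,z,E)[0]
    for T in (v,WT):
        d=w[:2]-np.array(T[:2]); cc,s=np.cos(T[2]),np.sin(T[2]); print(n,w,np.array([cc*d[0]+s*d[1],-s*d[0]+cc*d[1]]))
E
```

```text
[ 0.4394 -0.2923 -0.3761] [-1.8222  3.4104  0.9538  3.2007  6.3879 -2.0445 -5.6999 -1.2497]
L [ 0.4287 -0.3119  0.048 ] [-0.0027 -0.0222]
L [ 0.4287 -0.3119  0.048 ] [-0.0009 -0.0255]
pinA [ 0.3672 -0.2143  0.02  ] [-0.0958  0.0459]
pinA [ 0.3672 -0.2143  0.02  ] [-0.0942  0.0423]
pinB [ 0.5417 -0.2779  0.02  ] [0.0898 0.051 ]
pinB [ 0.5417 -0.2779  0.02  ] [0.0914 0.0479]
```

```bash
python3 - <<'E'
from pp import *
xy=(0.4646,-0.0595); a=np.pi/2-0.08
bot.move_pose([*xy,0.14],quat(a)); st("hover"); shot("wrist","Shov")
r=bot.search_frame("wrist","small_cutter"); print(r[:2])
print("hit",bot.move_linear([*xy,0.006],speed=0.1,until_force=6)); st("down")
bot.set_gripper(0.0,grasp_force=35); st("closed")
bot.move_linear([*xy,0.05],speed=0.08); st("lift"); shot("wrist","Sheld"); shot("side","Sheld_s")
E
```

```text
hover t 27.17 p [ 0.4649 -0.06    0.1401] w 1.002 f [0.06   0.1406 0.03  ]
[{'bbox': [295.2, 171.2, 42.6, 51.0], 'confidence': 0.82}]
hit False
down t 28.76 p [ 0.4651 -0.0596  0.0065] w 0.999 f [-0.1618 -0.3896  0.0637]
closed t 29.3 p [ 0.4647 -0.0596  0.0063] w 0.358 f [-0.7356 -0.1191  4.4015]
lift t 30.0 p [ 0.4644 -0.0594  0.0498] w 0.359 f [-0.2267  0.7683 -0.2767]
```

View pics/Sheld.png

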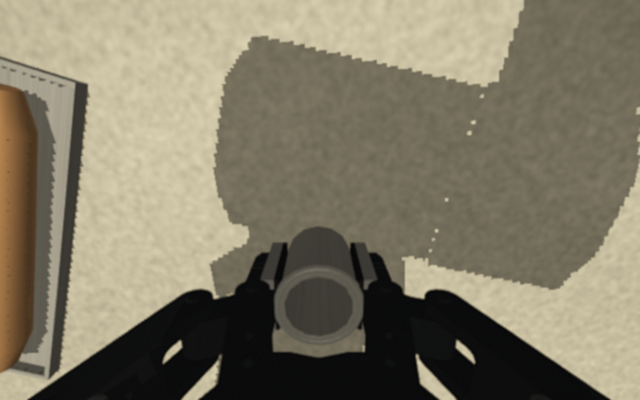

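View pics/Sheld_s.png

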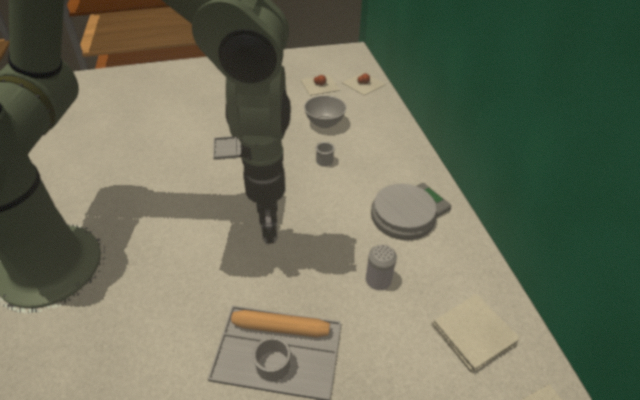

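```bash
python3 - <<'E'
from pp import *
P=json.load(open("pics/Sheld.json"));E=ext("wrist",P)
w=unproj("wrist",[(319,305),(319,266)],.0885,E); M=R.from_quat(P[1],scalar_first=True).as_matrix(); print("tool",(w-P[0])@M)
a=np.pi/2-0.08; xy=inw(ST,-0.0405,0); print(xy)
bot.move_linear([0.4646,-0.0595,0.13],speed=0.2)
bot.move_pose([*xy,0.13],quat(a)); st("above")
bot.move_linear([*xy,0.03],speed=0.12); st("low"); shot("wrist","Slow")
E
```

```text
tool [[ 0.0013 -0.0387  0.0012]
 [ 0.0012 -0.0387  0.0176]]
[0.3991 0.3122]
above t 32.06 p [0.3994 0.3114 0.1296] w 0.359 f [-0.3065  0.4877 -1.0943]
low t 33.04 p [0.3997 0.3124 0.0305] w 0.356 f [-0.3787  1.0835 -0.2084]
```

View pics/Slow.png

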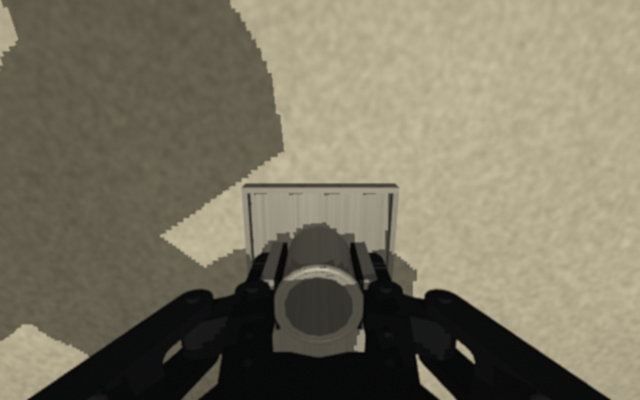

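```bash
python3 - <<'E'
from pp import *
E=ext("wrist",json.load(open("pics/Slow.json")))
w=unproj("wrist",[(243,184.5),(398,185)],.010,E); print(w, "expected",inw(ST,-.0705,-.042),inw(ST,-.0705,.042))
E
```

```text
[[0.3635 0.2766 0.01  ]
 [0.3703 0.3579 0.01  ]] expected [0.3659 0.2728] [0.3726 0.3565]
```

```bash
sed -i 's/^ST=(0.4395,0.309,-0.08)/ST=(0.4385,0.310,-0.08)/' pp.py; python3 - <<'E'
from pp import *
xy=inw(ST,-0.0405,0)
bot.move_linear([*xy,0.022],speed=0.05)
print("hit",bot.move_linear([*xy,0.005],speed=0.025,until_force=5)); st("down")
bot.wait(0.2); bot.set_gripper(0.5); st("open"); bot.wait(0.2)
p=bot.read_position(); bot.move_linear([p[0],p[1],0.17],speed=0.15); bot.set_gripper(1.0); st("up")
shot("wrist","Sdone"); shot("side","Sdone_s")
E
```

```text
hit True
down t 33.93 p [0.3982 0.3133 0.0093] w 0.356 f [-0.8643  0.6226  5.6683]
open t 34.41 p [0.3974 0.3128 0.0086] w 0.495 f [0.0103 0.2956 0.4141]
up t 36.33 p [0.3975 0.3129 0.1699] w 0.997 f [-0.1708 -0.5074 -0.5544]
```

View pics/Sdone.png

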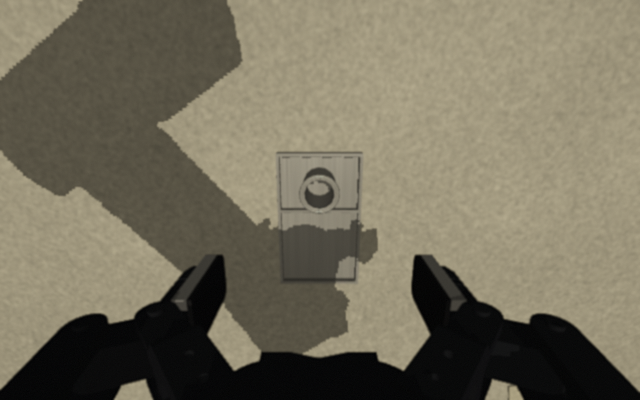

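```bash
python3 - <<'E'
from pp import *
E=ext("wrist",json.load(open("pics/Sdone.json"))); c=lambda x,y:[x*1e-3,y*1e-3,.010]
v,r=fit([("wrist",E,[(277,152),(362.5,152.5),(357,281),(283,281)],[c(-70.5,-42),c(-70.5,42),c(70.5,42),c(70.5,-42)])],None,list(ST)); print(v,r.ravel())
w=unproj("wrist",(319.5,193),.048,E)[0]; d=w[:2]-v[:2]; cc,s=np.cos(v[2]),np.sin(v[2]); print(w,[cc*d[0]+s*d[1],-s*d[0]+cc*d[1]])
a=np.pi/2-0.08; xy=(0.655,-0.180)
bot.move_pose([*xy,0.22],quat(a)); st("hover"); im,E=shot("wrist","Khov")
print(bot.search_frame("wrist","shaker")[:2])
E
```

```text
[ 0.437   0.3124 -0.078 ] [-1.3566 -0.6526  1.5708 -1.2912  1.8744  1.3447 -2.1172  1.4612]
[0.3972 0.315  0.048 ] [np.float64(-0.03990348168961017), np.float64(-0.0004948733565944053)]
hover t 38.44 p [ 0.6551 -0.1786  0.22  ] w 0.998 f [-0.3257  0.3005 -0.2753]
[{'bbox': [290.2, 158.0, 55.4, 69.4], 'confidence': 0.85}, {'bbox': [89.6, 0.0, 167.9, 91.0], 'confidence': 0.72}]
```

View pics/Khov.png

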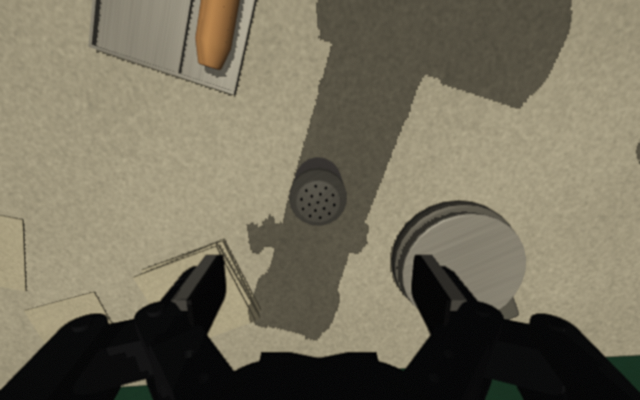

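```bash
python3 - <<'E'
from pp import *
E=ext("wrist",json.load(open("pics/Khov.json"))); 
w=unproj("wrist",(318,200),.082,E)[0]; print(w)
xy=0.6*w[:2]+0.4*np.array([.664,-.181]); print(xy)
a=np.pi/2-0.08
bot.move_pose([*xy,0.16],quat(a))
print("hit",bot.move_linear([*xy,0.033],speed=0.12,until_force=6)); st("down")
bot.set_gripper(0.0,grasp_force=60); st("closed")
bot.move_linear([*xy,0.08],speed=0.08); st("lift"); shot("wrist","Kheld"); shot("side","Kheld_s")
E
```

```text
[ 0.6658 -0.1785  0.082 ]
[ 0.6651 -0.1795]
hit False
down t 40.1 p [ 0.6659 -0.1798  0.0341] w 0.995 f [-0.7221  0.3837  0.3377]
closed t 40.51 p [ 0.6657 -0.18    0.034 ] w 0.623 f [-0.2663 -0.44    5.9166]
lift t 41.25 p [ 0.6649 -0.1794  0.0799] w 0.625 f [-0.5447  0.4271 -1.7609]
```

View pics/Kheld.png

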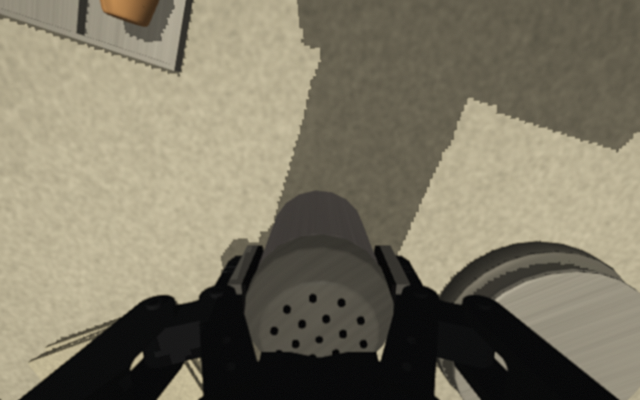

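View pics/Kheld_s.png

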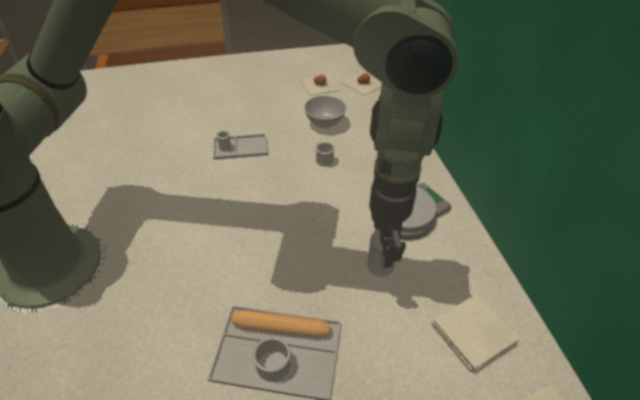

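```bash
python3 - <<'E'
from pp import *
P=json.load(open("pics/Kheld.json"));E=ext("wrist",P)
w=unproj("wrist",[(318,190)],.046,E); M=R.from_quat(P[1],scalar_first=True).as_matrix(); print("tool",(w-P[0])@M)
a=np.pi/2-0.08; xy=inw(ST,0.0285,0.001); print(xy)
bot.move_linear([0.665,-0.1795,0.18],speed=0.2)
bot.move_pose([*xy,0.18],quat(a)); st("above")
bot.move_linear([*xy,0.065],speed=0.12); st("low"); shot("wrist","Klow"); shot("side","Klow_s")
E
```

```text
tool [[0.0009 0.0339 0.0267]]
[0.467  0.3087]
above t 43.91 p [0.4678 0.3081 0.18  ] w 0.623 f [ 1.3394 -0.7878 -2.0186]
low t 45.02 p [0.4676 0.309  0.0657] w 0.62 f [ 0.9292  0.0738 -2.0457]
```

View pics/Klow.png

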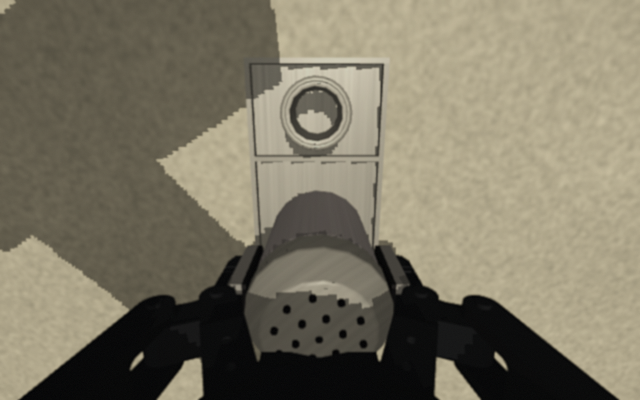

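View pics/Klow_s.png

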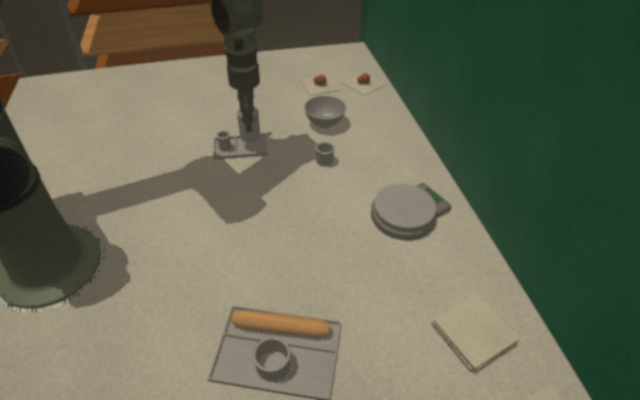

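```bash
python3 - <<'E'
from pp import *
E=ext("wrist",json.load(open("pics/Klow.json")))
print(unproj("wrist",[(318,158),(247,62),(387,60)],.010,E),"exp",inw(ST,-.012,0),inw(ST,-.0705,-.042),inw(ST,-.0705,.042))
xy=inw(ST,0.0285,0.0)
bot.move_linear([*xy,0.047],speed=0.05)
print("hit",bot.move_linear([*xy,0.032],speed=0.025,until_force=5)); st("down")
bot.wait(0.2); bot.set_gripper(0.8); st("open"); bot.wait(0.2)
p=bot.read_position(); bot.move_linear([p[0],p[1],0.2],speed=0.15); st("up"); bot.move_linear([0.45,0.30,0.25]); bot.set_gripper(1.0)
shot("wrist","Kdone"); shot("side","Kdone_s")
E
```

```text
[[0.4263 0.3132 0.01  ]
 [0.368  0.277  0.01  ]
 [0.3733 0.3571 0.01  ]] exp [0.4265 0.311 ] [0.3649 0.2738] [0.3716 0.3575]
hit True
down t 46.08 p [0.4672 0.3078 0.037 ] w 0.621 f [-1.2471 -0.6169  5.0677]
open t 46.58 p [0.4662 0.3073 0.036 ] w 0.804 f [-0.1578 -0.2665 -0.5509]
up t 48.02 p [0.4656 0.307  0.1991] w 0.803 f [-0.284  -0.3091 -0.7616]
```

View pics/Kdone.png

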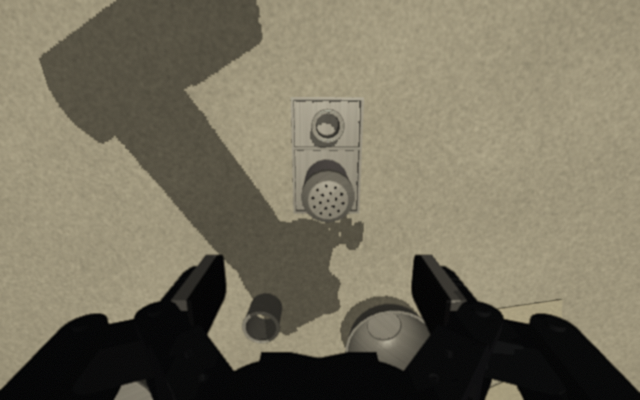

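View pics/Kdone_s.png

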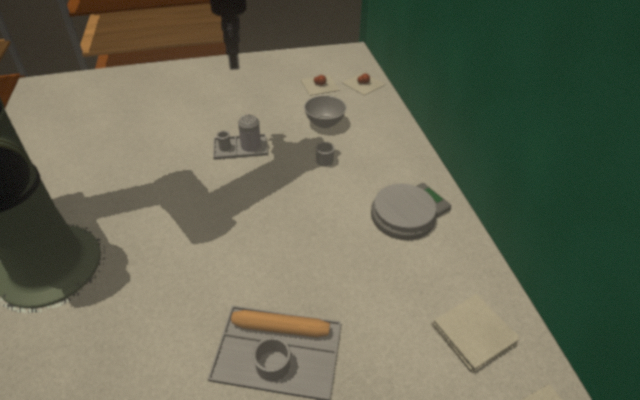

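```bash
python3 - <<'E'
from pp import *
E=ext("wrist",json.load(open("pics/Kdone.json"))); c=lambda x,y:[x*1e-3,y*1e-3,.010]
def loc(w,v): d=w[:2]-np.array(v[:2]); cc,s=np.cos(v[2]),np.sin(v[2]); return np.array([cc*d[0]+s*d[1],-s*d[0]+cc*d[1]])
v,r=fit([("wrist",E,[(293,98),(362,98),(358,211),(295,211)],[c(-70.5,-42),c(-70.5,42),c(70.5,42),c(70.5,-42)])],None,list(ST)); print(v,r.ravel())
print("shaker",loc(unproj("wrist",(327.5,195),.085,E)[0],v),"small",loc(unproj("wrist",(327,127),.048,E)[0],v))
bot.move_pose([0.45,-0.29,0.3],quat(np.pi/2-0.379)); shot("wrist","fin"); shot("top","fin_t"); st("fin")
crop("fin",(170,50,300,240),2.6,"finc")
E
```

```text
[ 0.4383  0.3121 -0.0802] [-2.2816 -1.6579  2.2757 -1.6234  1.5611  2.201  -1.5589  2.145 ]
shaker [ 0.0254 -0.0011] small [-0.0388 -0.0013]
fin t 51.17 p [ 0.4504 -0.2892  0.2999] w 1.001 f [ 0.1928 -0.6288  0.7174]
```

View pics/finc.png

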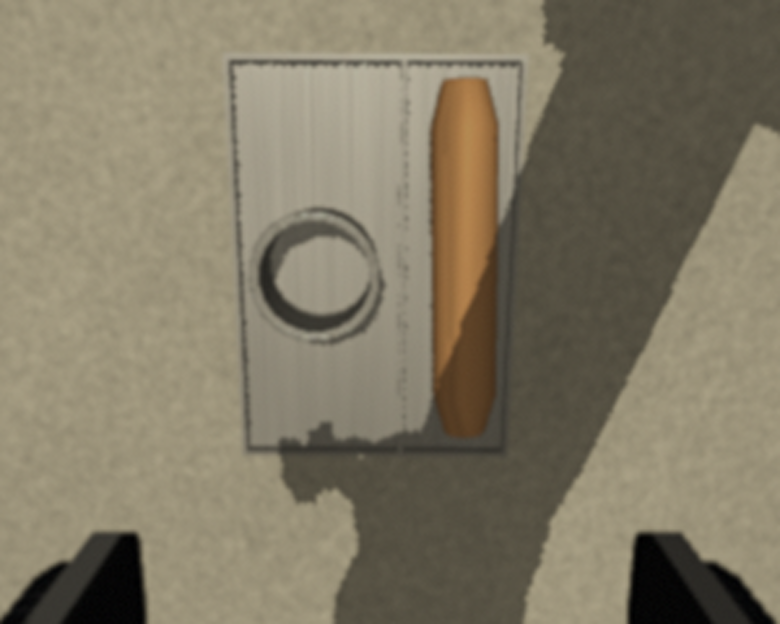

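```bash
python3 - <<'E'
from pp import *
print(bot.read_clock()); bot.close_job()
E
```

```text
51.1667
the job is handed in; nothing more can be done
```

I set all four items into the two trays and handed the job in at 51 s of the 112 s allowed. No verdict is reported back.

- **Wide tray:** The rolling pin lies along the trough, within about 3 mm of centre lengthwise and 5 mm sideways, turned by under 0.03 rad. The largest cutter stands in the broad compartment, near its middle in the last wrist picture.
- **Small tray:** The shaker measured at about x = 25 mm, y = -1 mm, and the smallest cutter at about x = -39 mm, y = -1 mm. Both are well inside their cells.
- **Setting down:** Each item was lowered until it touched the tray floor (5–6 N) and released there before the arm lifted away. The floor contact was judged from that touch; I did not measure it separately.
- **Left alone:** The middle cutter, scale and bowl look unmoved in the side pictures, and I never worked close to them. I did not measure their positions again at the end.

The checks did not fully agree. Tray positions from the top and wrist cameras differed by 2–4 mm. One wrist fit of the wide tray was poor, with up to 6 pixels of error, and put the large cutter at y = -22 mm instead of the intended -29.5 mm. Both values are within the allowed range, and the last close-up showed the cutter centred. No other check failed.

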